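# Fit the backup battery and latch the control panel

### The arm

A 7-joint arm with a two-finger parallel gripper is mounted at the origin on the work surface. World frame = base frame: x ahead of the robot, y to its left, z up, the work surface at z = 0. Lengths are in m, angles in rad, forces in N, time in s.
With the tool pointing down it reaches from about 0.4 to 0.9 m from the base axis. Payload 5.6 kg.
Tool frame: the origin (TCP) lies midway between the tips of the shut fingers; the grasp point (between the pads) lies 19 mm behind it; y points along the fingers, z is the direction in which the jaws open and shut, and the axes are right-handed (so a half turn about y gives the same grasp; the last joint's range is limited). The gripper opens to 92 mm and grips with 3 to 60 N. Pads are 20 mm wide; open, the fingers measure 128 mm over their backs; the gripper's body (75 mm by 189 mm) begins 69 mm behind the grasp point.
Start: joints at [-1.195, 0.468, -0.012, 1.603, 0.006, 1.071, -0.056], TCP at [0.264, 0.594, 0.177] pointing down, gripper open.
Joint ranges: [-2.53, 2.53], [-0.31, 2.02], [-1.57, 1.55], [0.28, 2.44], [-1.29, 4.43], [0.15, 1.84], [-2.92, 2.92]. Speed limits (rad/s): [2.57, 2.57, 3.14, 3.14, 3.14, 3.14, 3.14].

### API

Orientations are given as a 3x3 rotation matrix whose columns are the frame's x, y, z axes.
In Python, from station import env, effector, solver, viewer, workorder, search_frame, tip_of gives the robot as it stands. Calls block until the motion is done:
- env.reach(position, orientation): joint-space move of the TCP to a pose.
- env.movel(position, frame=None, rate=0.15): straight line of the TCP; frame=None keeps the orientation; rate is the mean speed in m/s.
- env.goto_joints(angles): joint-space move.
- effector.release() and effector.grasp(squeeze=None): open the fingers fully, or close them until they stop; squeeze is the grip in N (None keeps the last).
- env.pause(seconds).
- solver.inverse_kinematics(position, orientation): joint angles nearest the present ones, or None.
- env.sense(): the state.
- viewer.read_camera(name): name is "scene" or "top" or "wrist"; returns (picture, depth): 480x640x3 uint8, red, green, blue; 480x640 float32, m along the optical axis (not along the pixel's ray), 0 where there is no reading.
- viewer.camera_info(name): a dict with "intrinsics" (3x3 intrinsics, pixels), "eye" and "rotation" of the camera in the world; the wrist camera has in their place "T_tool_cam" (4x4, takes a point from camera to tool coordinates, whose origin is the TCP and whose axes are the tool frame's). Camera axes: x right, y up, looking along -z (the intrinsics and any distortion apply to the point x, -y, -z); pixel columns grow to the right and rows downward; lengths in m; the calibration is good to about 2 mm. A picture is of the moment at which its call begins: read the wrist's pose just before it. camera_info takes no time and is no camera call.
A pose or a line that the arm cannot do raises env.PlanningError and nothing moves.
- workorder.finish_job(): hands the job in, once; it reports no verdict.
Trained networks look in the newest picture that a camera, given by its name, has taken for a name from the list of things; names that differ only in an ending like _2 or _b are one class to them, and where a whole thing is asked for, a point or a joint stands for the part that bears it (a point fixed in the world has none). Each returns a list of dicts, best first, with "score" (0 to 1); they miss things now and then, are a little off and sometimes report something else, mostly with a low value. They report only what shows in the picture. A call takes as long as a camera call. They do not tell look-alikes from the thing itself.
- search_frame(camera, name): "at" ([x, y, z] in m, in world coordinates, good to about 4 mm: the middle of the surface that is visible of it).
- tip_of(camera, name): "at" ([x, y, z] in m, in world coordinates, good to about 4 mm: a listed point, or the origin of a listed thing).
The state is a dict: "t": time; "joint_positions": joint angles; "joint_velocities": joint speeds; "tau": joint torques, N m; "ee_pos": TCP position; "tcp_rot": TCP orientation; "wrist_force": force on the tool from outside, world axes, zero at the start; "moment": the same for the moment, N m; "gripper_width": finger opening in m.
Only numpy, scipy, OpenCV 4.12 (cv2) and the standard library are available. Lean on these libraries where they do the work, as an engineer would, in place of code of your own. Each camera call takes 0.05 s, during which the arm holds its last target.

### The job

The dock-door control panel lies open on its back on the bench. Lower the backup battery all the way down into its bay with the terminal end towards the hinge, then swing the door over without slamming it and press it down by the latch until the latch bolt snaps in under the strike and the door stays shut. Press steadily and go no harder than it needs, never over 30 N on the panel or its door, and leave the other things on the bench alone.

Things in the scene. Friction and masses are not known exactly. Their poses are not given: they have to be found in the camera images.
- panel: Grey control panel fixed to the bench, on its back, open side up: 300 mm along its x, 220 mm along its y, walls 3 mm thick, 90 mm high. Origin: centre of its underside. Hinges along its +y side, latch in the middle of its -y side. Breakers and relay up to 76 mm above the bench in its -x half; battery bay in its +x half. Cable glands stick out 22 mm from its -x wall.
- bay (a point): Middle of the battery bay's floor, 10 mm above the bench, axes as the panel's. Steel cradle 47 (x) by 101 mm (y) inside, walls 16 mm high plus flared lips to 24 mm above the floor; long sides open over their middle 60 mm for fingers. Free to 35 mm beyond the +x side, 60 mm beyond the -x side. Red and black tabs mark its terminal end (+y, hinge side).
- battery: Sealed backup battery, a dark block 43 mm (x) by 97 mm (y) by 52 mm high with a yellow band round it, about 0.55 kg, standing upright on the bench. Origin: centre of its underside.
- battery_terminals (a point): Point on the battery's top between its two brass tabs (red and black bases, 8 mm high), 40 mm from its middle towards its +y end: the terminal end.
- door (a joint): Door angle about its hinge, rad: 0 = level (nominally shut), grows as it opens upward; starts 1.35 to 1.75, about upright. Grey plate 308 mm long, 4 mm thick, folded rim 11 mm, free edge 231 mm from the hinge axis. Stiff hinges (friction 0.85 N m, weight torque 0.6 N m when level) hold it at any angle: about 4 N at the free edge swings it. Swinging shut faster than 2 rad/s is slamming.
- door_hinge (a point): Point on the hinge axis half way along it, 96 mm above the bench, 114 mm towards +y from the panel's centre; turns with the door. The door's underside passes through the axis; its outer face lies 4 mm from it.
- door_press (a point): Good place to press on the door's outer face: 210 mm from the hinge axis, 21 mm from the free edge, 45 mm to +x of the latch. Turns with the door: z is the outer face's normal, -y points from hinge to free edge. A round black release button, 5 mm proud, sits over the latch; closing does not need it.
- bolt (a joint): Latch bolt, m: 0 = fully out, grows to about 0.006 while the strike pushes it in. Brass, in a black housing under the door's free edge, lower face bevelled 45 degrees, sprung with 5 to 8 N. It takes 8 to 13 N at the press point to ride over the strike, then less for a few mm, then the bolt snaps out under the strike's lip.
- bolt_nose (a point): Tip of the bolt's flat top, 219 mm from the hinge axis, 21 mm below the door. It meets the strike with the free edge about 13 mm above its latched height. Strike and two rubber buffers sit together on slotted screws, up to 4 mm higher or lower than nominal, unmeasured: latched, the door stands at -0.022 to 0.022 rad, found by feel. Past the snap the buffers stop the door: 30 N within 1 mm.
- tape_measure: Red tape measure, 72 x 34 x 66 mm, standing; bystander. Origin: centre of its underside.
- screw_tin: Round steel tin with a blue lid, 72 mm across, 60 mm high; bystander. Origin: centre of its underside.
- screwdriver: Screwdriver lying on the bench; bystander. Origin at its middle.
- wrench: Steel wrench lying on the bench; bystander. Origin at its middle.
- tape_roll: Yellow roll of tape, 96 mm across, 25 mm high; bystander. Origin: centre of its underside.
- torch: Black and yellow hand torch, 145 mm long, lying; bystander. Origin at its middle.
Mind the look-alikes: they are no part of the job. Of the things that look like the battery, the middle-sized one is meant.

How it is judged:
On the way, in this order (a step that is already met when the one before it is completed fails the run):
1. the battery stands fully down in its bay, upright, terminal end towards the hinge, let go, with the door still open (horizontal distance between battery and bay below 0.006 m and z of battery in the frame of bay below 0.004 m and angle between battery's own z axis and vertical below 0.06 rad and y of battery_terminals in the frame of bay above 0.03 m and linear speed of battery below 0.02 m/s and contact force between the fingers and battery below 0.1 N and value of joint door above 0.8 rad), for 0.2 s.
2. the door is shut and the bolt has snapped out under the strike (value of joint door below 0.024 rad and value of joint bolt below 0.001 m), for 0.1 s.
At the end, for the whole second after the job is handed in: The battery stands upright on the floor of its bay (within 6 mm of its middle, under 4 mm above the floor), terminals at the hinge end, at rest; the door is shut (joint under 0.024 rad) and still, with the bolt out again (under 1 mm in), that is latched (all of step 2 and horizontal distance between battery and bay below 0.006 m and z of battery in the frame of bay below 0.004 m and angle between battery's own z axis and vertical below 0.06 rad and y of battery_terminals in the frame of bay above 0.03 m and linear speed of battery below 0.02 m/s and velocity of joint door between -0.05 and 0.05 rad/s); the robot touches nothing.
It fails at once if the panel or its door is pushed by the robot with more than 30 N (contact force between any of the fingers, the arm and panel above 30 N).
It fails at once if the door is slammed (swings shut faster than 2 rad/s) (velocity of joint door below -2 rad/s).
It fails at once if the battery is dropped or rammed into the panel (more than 80 N) (contact force between battery and panel above 80 N).
It fails at once if a bystander is moved more than 30 mm (distance of any of tape_measure, screw_tin, screwdriver, wrench, tape_roll, torch from where it was at the start of the episode above 0.03 m).
It also fails if it takes over 64 s, if anything falls off the work surface, if the arm or the gripper's body presses on something with over 40 N, if the wrist force passes 120 N, or if a joint passes its speed limit or range.

## Working session

There is one attempt and no reset: what is moved stays moved. The work goes in short steps, each a Python script; the robot and the scene stay as the last script left them, time stands still between calls to the robot, and variables do not carry over. Pictures are saved under pics/ and viewed, and the job is handed in when it is done.

```bash
ls; mkdir -p pics; python3 - <<'E'
from station import env, viewer, search_frame, tip_of
import cv2, numpy as np
s=env.sense(); print({k:np.round(v,3).tolist() for k,v in s.items()})
for c in ["scene","top"]:
    p,d=viewer.read_camera(c); cv2.imwrite(f"pics/{c}0.png",p[:,:,::-1]); np.save(f"pics/{c}0.npy",d)
    i=viewer.camera_info(c); print(c,{k:np.round(v,3).tolist() for k,v in i.items()})
    for n in ["battery","battery_terminals","panel","bay","door_hinge","door_press","bolt_nose"]:
        try: print(n,[(np.round(r["at"],3).tolist(),round(r["score"],2)) for r in tip_of(c,n)][:4])
        except Exception as e: print(n,e)
    print("sf",[(np.round(r["at"],3).tolist(),round(r["score"],2)) for r in search_frame(c,"battery")][:4])
print(env.sense()["t"])
E
```

```text
pics
{'t': 0.0, 'joint_positions': [-1.195, 0.468, -0.012, 1.604, 0.006, 1.071, -0.056], 'joint_velocities': [0.0, -0.001, 0.0, 0.001, -0.001, 0.001, -0.001], 'tau': [-0.001, -52.057, -0.013, -24.374, -0.057, 0.017, 0.0], 'ee_pos': [0.264, 0.593, 0.176], 'tcp_rot': [[0.914, -0.001, 0.407], [-0.407, -0.002, 0.914], [0.0, -1.0, -0.002]], 'wrist_force': [-0.947, 0.546, -0.979], 'moment': [-0.042, 0.027, 0.021], 'gripper_width': 0.092}
scene {'intrinsics': [[490.926, 0.0, 323.557], [0.0, 490.926, 238.136], [0.0, 0.0, 1.0]], 'eye': [0.896, 0.511, 0.999], 'rotation': [[-0.866, -0.385, 0.318], [0.499, -0.681, 0.535], [0.01, 0.623, 0.783]]}
battery [([0.259, -0.255, 0.001], 0.93), ([0.408, -0.238, 0.001], 0.67), ([0.625, -0.361, 0.004], 0.59)]
battery_terminals [([0.206, -0.247, 0.074], 0.78), ([0.4, -0.197, 0.052], 0.7), ([0.618, -0.385, 0.038], 0.66)]
panel [([0.51, -0.389, 0.004], 0.27)]
bay [([0.639, -0.017, 0.009], 0.95), ([0.577, 0.142, 0.313], 0.4)]
door_hinge [([0.576, 0.133, 0.095], 0.8)]
door_press [([0.625, 0.162, 0.301], 0.59), ([0.398, -0.198, 0.053], 0.54)]
bolt_nose [([0.576, 
[... 209 characters left out ...]
85, 241.942], [0.0, 0.0, 1.0]], 'eye': [0.466, -0.112, 1.047], 'rotation': [[-0.025, 0.998, -0.065], [-1.0, -0.026, -0.011], [-0.013, 0.065, 0.998]]}
battery [([0.407, -0.236, 0.001], 0.91), ([0.262, -0.252, -0.006], 0.89), ([0.625, -0.36, -0.002], 0.6), ([0.644, -0.017, 0.008], 0.29)]
battery_terminals [([0.622, -0.387, 0.036], 0.77), ([0.2, -0.246, 0.073], 0.72), ([0.397, -0.198, 0.05], 0.57)]
panel [([0.564, 0.024, -0.0], 0.62)]
bay [([0.645, -0.022, 0.006], 0.75)]
door_hinge [([0.575, 0.136, 0.098], 0.6)]
door_press [([0.625, 0.162, 0.303], 0.9)]
bolt_nose [([0.578, 0.146, 0.312], 0.58)]
sf [([0.41, -0.235, 0.055], 0.95), ([0.263, -0.25, 0.068], 0.81), ([0.625, -0.356, 0.034], 0.59)]
0.9
```

View pics/scene0.png

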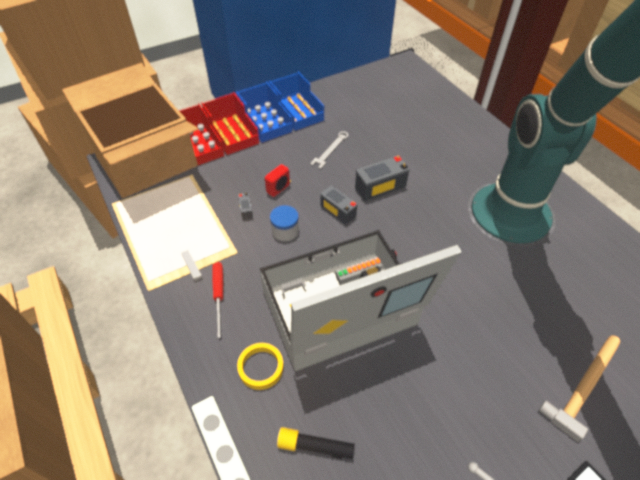

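View pics/top0.png

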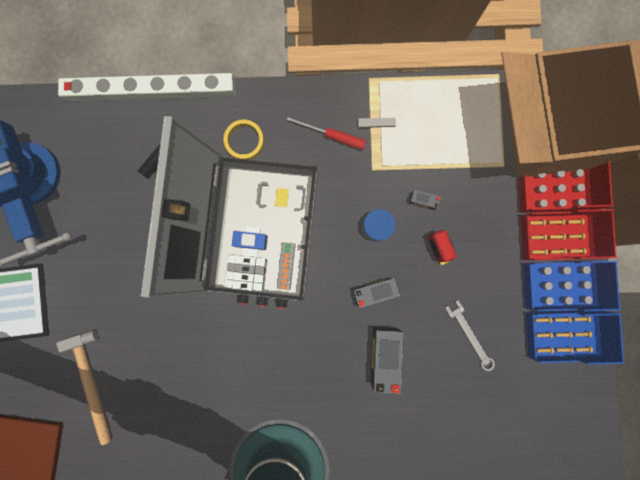

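Three battery look-alikes in the top picture: large (387,361), middle (376,292) and small (425,199). The middle one fits: the networks put its top at about 52 mm, against about 68 mm and 36 mm for the other two. I'll confirm this in a crop with depth.

```bash
cat > h.py <<'E'
import numpy as np, cv2
from station import env, effector, solver, viewer, search_frame, tip_of
def cloud(c,d,info=None,pose=None):
    i=info or viewer.camera_info(c); K=np.array(i["intrinsics"])
    v,u=np.mgrid[0:480,0:640]
    P=np.stack([(u-K[0,2])/K[0,0]*d,-(v-K[1,2])/K[1,1]*d,-d],-1)
    if c=="wrist":
        T=np.array(i["T_tool_cam"]); P=P@T[:3,:3].T+T[:3,3]
        return P@np.array(pose[1]).T+np.array(pose[0])
    return P@np.array(i["rotation"]).T+np.array(i["eye"])
def rect(P,m):
    pts=P[m][:,:2].astype(np.float32)
    return cv2.minAreaRect(pts*1000), P[m].mean(0), m.sum()
E
python3 - <<'E'
from h import *
p=cv2.imread("pics/top0.png"); d=np.load("pics/top0.npy"); P=cloud("top",d)
cv2.imwrite("pics/crop0.png",cv2.resize(p[170:410,320:480],None,fx=2.5,fy=2.5,interpolation=cv2.INTER_CUBIC))
q=cv2.imread("pics/top0.png")[150:310,140:330]
cv2.imwrite("pics/crop1.png",cv2.resize(q,None,fx=3.5,fy=3.5,interpolation=cv2.INTER_CUBIC))
print(d.dtype,viewer.camera_info("top").keys(), "bench z",np.median(P[400:440,430:500,2]))
for n,(u0,u1,v0,v1) in dict(big=(360,415,318,405),mid=(345,410,270,315),small=(400,450,185,215)).items():
    Q=P[v0:v1,u0:u1]; z=Q[...,2]; 
    top=np.median(z[z>0.025]); m=np.abs(z-top)<0.004
    r=rect(Q,m); print(n,"top",round(top,4),r[0],r[1].round(4),r[2])
# panel walls
Q=P[140:310,190:330]; z=Q[...,2]; m=(np.abs(z-0.09)<0.006)
print(rect(Q,m))
# door plate: fit
v,u=np.mgrid[0:480,0:640]
E
```

```text
float32 dict_keys(['intrinsics', 'eye', 'rotation']) bench z 0.0009219309019827815
big top 0.0739 ((261.1336669921875, -254.64474487304688), (60.979522705078125, 136.1272430419922), 85.59151458740234) [ 0.2621 -0.2543  0.0741] 1661
mid top 0.0532 ((412.0779724121094, -236.0531005859375), (43.12042999267578, 96.99422454833984), 15.029773712158203) [ 0.4119 -0.2361  0.0532] 788
small top 0.0359 ((628.319091796875, -360.94970703125), (65.5828857421875, 29.490245819091797), 73.4370346069336) [ 0.6279 -0.3604  0.036 ] 339
(((564.9884643554688, 22.994354248046875), (225.21121215820312, 300.7438659667969), 82.56851196289062), array([0.56326786, 0.02334581, 0.09340903]), np.int64(1711))
```

View pics/crop0.png

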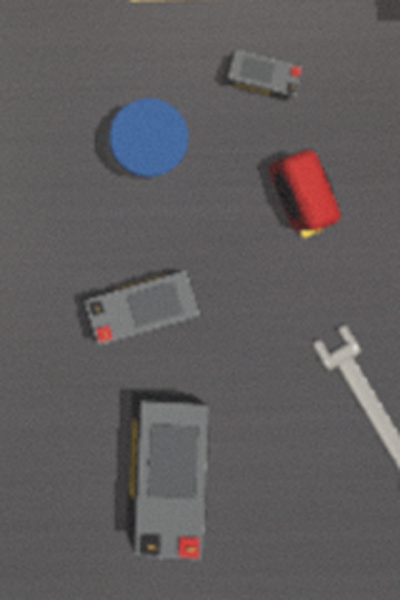

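View pics/crop1.png

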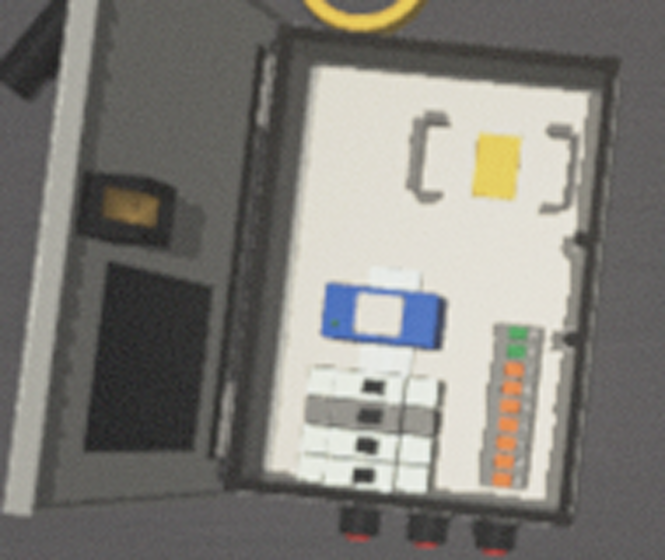

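The crop and depth agree. The middle one at top pixel (376,292) has a 43.1 x 97.0 mm top face, 52 mm high, yaw 15°. Its terminals are at its left (+y) end, so this is the battery. Next I plan the poses and check the free space beside the bay.

```bash
cat >> h.py <<'E'
YB=np.deg2rad(15.03); YP=np.deg2rad(-7.43)
def ori(yaw,flip=1):
    # tool y down; tool z = jaw axis = flip * (cos,sin,0)
    z=np.array([np.cos(yaw),np.sin(yaw),0])*flip; y=np.array([0,0,-1.]); x=np.cross(y,z)
    return np.stack([x,y,z],1)
E
python3 - <<'E'
from h import *
i=viewer.camera_info("wrist"); print(np.round(i["T_tool_cam"],3).tolist(),np.round(i["intrinsics"],1).tolist())
for nm,p,y in [("up",[.264,.594,.45],None),("bat",[.412,-.236,.25],YB),("bay",[.642,-.02,.30],YP),("bayin",[.642,-.02,.03],YP)]:
    for f in (1,-1):
        R=ori(y,f) if y is not None else np.array(env.sense()["tcp_rot"])
        q=solver.inverse_kinematics(np.array(p),R); print(nm,f,None if q is None else np.round(q,2))
# bay geometry in panel frame from top depth
d=np.load("pics/top0.npy"); P=cloud("top",d); c=np.array([.565,.023]); R=np.array([[np.cos(YP),-np.sin(YP)],[np.sin(YP),np.cos(YP)]])
Q=P[150:310,190:330].reshape(-1,3); L=(Q[:,:2]-c)@R; z=Q[:,2]
for lo,hi in [(.028,.042),(.085,.1)]:
    m=(z>lo)&(z<hi)&(L[:,0]>.03); print(lo,np.round(np.percentile(L[m],[0,2,50,98,100],axis=0).T,3).tolist(),m.sum())
# x profile at y=-.033
m=(abs(L[:,1]+.033)<.01)&(L[:,0]>.03); o=np.argsort(L[m][:,0]); a=np.c_[L[m][:,0],z[m]][o]
for b in np.arange(.03,.16,.005):
    k=(a[:,0]>=b)&(a[:,0]<b+.005); print(round(b,3),np.round(a[k][:,1].min(),3) if k.any() else None,np.round(a[k][:,1].max(),3) if k.any() else None)
E
```

```text
[[-0.001, -0.957, -0.289, -0.084], [0.001, 0.289, -0.957, -0.207], [1.0, -0.001, 0.001, 0.0], [0.0, 0.0, 0.0, 1.0]] [[433.0, 0.0, 329.4], [0.0, 433.0, 243.6], [0.0, 0.0, 1.0]]
up 1 [-1.21  0.35  0.01  1.18 -0.    1.62 -0.05]
up -1 [-1.21  0.35  0.01  1.18 -0.    1.62 -0.05]
bat 1 [-0.5   0.1   1.03  1.98 -0.09  1.12  0.84]
bat -1 [-0.78  0.2   1.41  1.98 -0.22  1.13 -2.15]
bay 1 [-0.49  0.4   0.66  1.51 -0.25  1.32  0.06]
bay -1 [ 0.75  0.73 -1.32  1.42  0.7   1.52  2.48]
bayin 1 [-0.43  0.69  0.58  1.75 -0.48  0.85  0.24]
bayin -1 [ 0.08  0.63 -0.13  1.72  0.11  0.8   2.9 ]
0.028 [[0.031, 0.041, 0.108, 0.174, 0.179], [-0.113, -0.112, 0.018, 0.105, 0.105]] 378
0.085 [[0.03, 0.034, 0.133, 0.149, 0.152], [-0.113, -0.112, 0.011, 0.111, 0.113]] 873
0.03 0.004 0.016
0.035 0.01 0.014
0.04 0.009 0.016
0.045 0.009 0.015
0.05 0.008 0.017
0.055 0.007 0.012
0.06 0.007 0.015
0.065 0.01 0.015
0.07 0.008 0.016
0.075 0.009 0.015
0.08 0.007 0.015
0.085 0.01 0.016
0.09 0.009 0.017
0.095 0.008 0.015
0.1 0.009 0.017
0.105 0.008 0.018
0.11 0.008 0.015
0.115 0.009 0.015
0.12 0.006 0.014
0.125 0.005 0.015
0.13 0.008 0.015
0.135 0.006 0.015
0.14 0.002 0.098
0.145 -0.001 0.097
0.15 None None
0.155 None None
```

Elevation first (clear of the 0.33 m high door), then a wrist look at the bay.

```bash
python3 - <<'E'
from h import *
env.goto_joints([-1.195,.25,0,1.1,0,1.75,-.05]); s=env.sense(); print(s["t"],np.round(s["ee_pos"],3))
env.goto_joints([.05,.25,0,1.1,0,1.75,.1]); s=env.sense(); print(s["t"],np.round(s["ee_pos"],3))
q=solver.inverse_kinematics(np.array([.642,-.02,.22]),ori(YP)); print(np.round(q,2))
env.reach([.642,-.02,.22],ori(YP)); s=env.sense(); print(s["t"],np.round(s["ee_pos"],4),np.round(s["tcp_rot"],3).tolist())
np.savez("pics/w1.npz",pos=s["ee_pos"],rot=s["tcp_rot"],d=(r:=viewer.read_camera("wrist"))[1],p=r[0])
cv2.imwrite("pics/w1.png",r[0][:,:,::-1])
for n in ["bay","panel"]: print(n,[(np.round(r["at"],4).tolist(),round(r["score"],2)) for r in tip_of("wrist",n)][:4])
E
```

```text
2.2917 [0.253 0.551 0.545]
4.7917 [ 0.603 -0.062  0.547]
[-0.01  0.42 -0.02  1.58  0.01  1.15 -0.16]
6.05 [ 0.6432 -0.0202  0.2216] [[-0.129, 0.003, 0.992], [-0.992, -0.0, -0.129], [-0.0, -1.0, 0.003]]
bay [([0.6374, -0.0204, 0.0074], 0.95)]
panel [([0.5657, 0.0222, 0.0006], 0.61)]
```

View pics/w1.png

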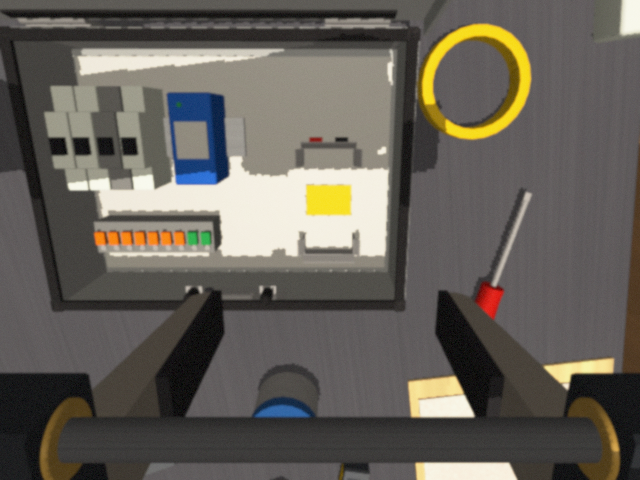

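The bay shows at columns 298–358, rows 138–258: the red and black tabs at (316,139)/(341,139) are on the hinge side, and the yellow floor patch is at (328,200). Now fitting it with depth.

```bash
cat >> h.py <<'E'
def toolframe(f):
    z=np.load(f); P=cloud("wrist",z["d"],pose=(z["pos"],z["rot"])); return z["p"],P,z["pos"]
E
python3 - <<'E'
from h import *
p,P,pos=toolframe("pics/w1.npz")
cv2.imwrite("pics/w1c.png",cv2.resize(p[125:275,270:420,::-1],None,fx=4,fy=4,interpolation=cv2.INTER_CUBIC))
R2=lambda y:np.array([[np.cos(y),-np.sin(y)],[np.sin(y),np.cos(y)]])
# panel wall top
m=(P[...,2]>.082)&(P[...,2]<.1); m[280:]&=True
lab=np.zeros_like(m);lab[20:312,0:425]=m[20:312,0:425]
L=(P[...,:2]-pos[:2])@R2(YP)
lm=L[lab]; print("wall ext",np.percentile(lm,[0.5,99.5],axis=0).round(4).tolist(), np.median(P[lab][:,2]))
# yaw: fit +x wall outer line via right edge: per-row max column
print("rect",cv2.minAreaRect((P[lab][:,:2]*1000).astype(np.float32)))
# cradle
b=np.zeros_like(m); b[130:265,285:375]=1
mm=b&(P[...,2]>.026)&(P[...,2]<.045); print("cradle z",np.median(P[mm][:,2]),mm.sum(),"rel ext",np.percentile(L[mm],[0,1,5,95,99,100],axis=0).round(4).tolist())
hsv=cv2.cvtColor(p,cv2.COLOR_RGB2HSV); ye=b&(hsv[...,0]>20)&(hsv[...,0]<35)&(hsv[...,1]>120)
print("yellow",L[ye].mean(0).round(4),P[ye].mean(0).round(4),np.percentile(L[ye],[1,99],axis=0).round(4).tolist())
cr=P[b&(P[...,2]<.02)]; print("floor z",np.median(cr[:,2]))
# wall +x inner profile at row 200
for c in range(355,420,3): print(c,L[200,c].round(3),P[200,c,2].round(3),end=' | ')
E
```

```text
wall ext [[-0.2365, -0.0779], [0.0623, 0.1434]] 0.0924196240832619
rect ((561.257080078125, 23.31298065185547), (224.74839782714844, 301.2381896972656), 82.4122543334961)
cradle z 0.030311123611694774 1242 rel ext [[-0.0327, -0.0564], [-0.0325, -0.0559], [-0.0309, -0.0548], [0.0258, 0.0567], [0.0269, 0.0576], [0.0277, 0.0576]]
yellow [-0.0025  0.0015] [ 0.6409 -0.0184  0.0121] [[-0.0235, -0.0134], [0.0186, 0.0156]]
floor z 0.00962951327170794
355 [0.024 0.   ] 0.009 | 358 [0.027 0.001] 0.01 | 361 [0.029 0.001] 0.01 | 364 [0.032 0.001] 0.011 | 367 [0.035 0.001] 0.009 | 370 [0.038 0.   ] 0.009 | 373 [0.041 0.   ] 0.009 | 376 [0.044 0.001] 0.01 | 379 [0.047 0.001] 0.009 | 382 [0.05 0.  ] 0.009 | 385 [0.053 0.001] 0.011 | 388 [ 0.057 -0.001] 0.002 | 391 [0.059 0.   ] 0.007 | 394 [0.059 0.004] 0.026 | 397 [0.06  0.007] 0.042 | 400 [0.054 0.017] 0.092 | 403 [0.056 0.017] 0.093 | 406 [0.059 0.017] 0.092 | 409 [0.061 0.017] 0.093 | 412 [ 0.081 -0.001] 0.0 | 415 [ 0.085 -0.002] -0.002 | 418 [ 0.087 -0.001] 0.0 |
```

View pics/w1c.png

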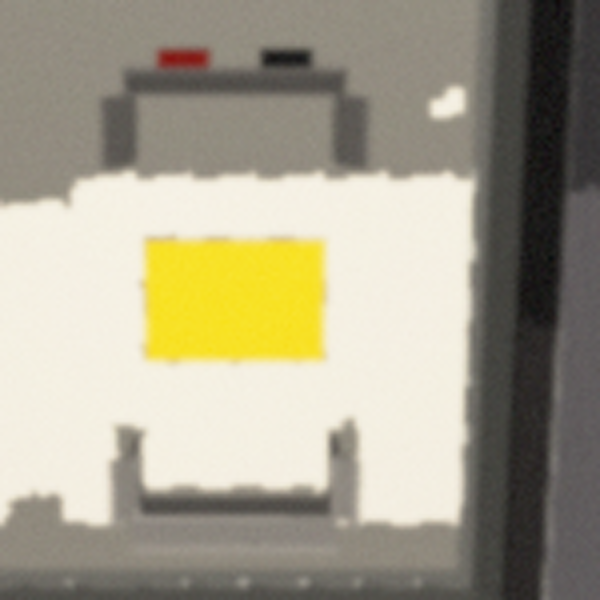

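```bash
python3 - <<'E'
from h import *
z=np.load("pics/w1.npz"); P=cloud("wrist",z["d"],pose=(np.zeros(3),np.eye(3))) # tool coords
m=(abs(P[...,2])<.09)&(P[...,1]<.01)&(P[...,1]>-.12)&(P[...,0]>-.05)&(P[...,0]<.05)
m[:285]=0
Q=P[m]
for y in np.arange(-.1,.01,.01):
    k=(Q[:,1]>=y)&(Q[:,1]<y+.01)
    for s in (1,-1):
        kk=k&(Q[:,2]*s>0)
        if kk.sum()>5: print(round(y,2),s,kk.sum(),"z",np.percentile(Q[kk][:,2]*s,[1,50,99]).round(4),"x",np.percentile(Q[kk][:,0],[1,99]).round(4))
p=z["p"]; cv2.imwrite("pics/w1f.png",cv2.resize(p[270:480,:,::-1],None,fx=1.25,fy=1.25))
E
```

```text
-0.1 1 2090 z [0.0437 0.0468 0.0604] x [-0.0123  0.0069]
-0.1 -1 2037 z [0.0474 0.0505 0.0643] x [-0.0121  0.0072]
-0.09 1 1423 z [0.0437 0.0457 0.0596] x [-0.0119  0.0089]
-0.09 -1 1435 z [0.0474 0.0495 0.0635] x [-0.0118  0.0089]
-0.08 1 1122 z [0.0437 0.0451 0.0588] x [-0.0116  0.0089]
-0.08 -1 1120 z [0.0475 0.0489 0.0626] x [-0.0115  0.0091]
-0.07 1 905 z [0.0437 0.0448 0.058 ] x [-0.0113  0.0088]
-0.07 -1 896 z [0.0475 0.0484 0.0617] x [-0.0112  0.0091]
-0.06 1 720 z [0.0437 0.0444 0.0568] x [-0.0113  0.0089]
-0.06 -1 704 z [0.0475 0.0482 0.0608] x [-0.0112  0.0089]
-0.05 1 582 z [0.0438 0.0443 0.0564] x [-0.0112  0.009 ]
-0.05 -1 589 z [0.0475 0.0481 0.0601] x [-0.011   0.0092]
-0.04 1 161 z [0.0437 0.0443 0.0545] x [-0.0112  0.0088]
-0.04 -1 158 z [0.0476 0.048  0.0585] x [-0.0111  0.0091]
```

View pics/w1f.png

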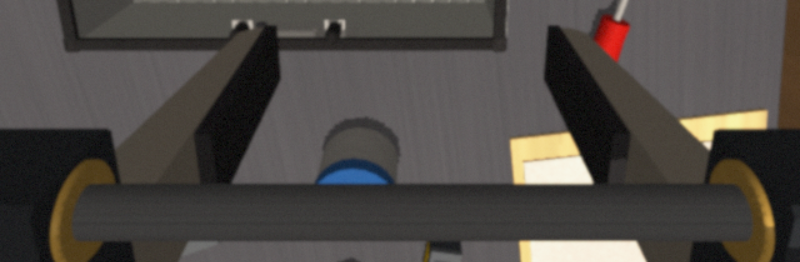

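Useful finding: with the jaws open, the finger inner faces read +43.7/−47.5 mm. So the wrist calibration is off by 1.9 mm along the jaw axis, and the fingers taper with their tips pulled back. Now looking at the battery from the equivalent pose.

```bash
python3 - <<'E'
from h import *
env.reach([.4115,-.236,.242],ori(YB)); s=env.sense(); print(s["t"],np.round(s["ee_pos"],4),np.round(s["tcp_rot"],3).tolist(),np.round(s["joint_positions"],2), s["wrist_force"])
r=viewer.read_camera("wrist"); np.savez("pics/w2.npz",pos=s["ee_pos"],rot=s["tcp_rot"],d=r[1],p=r[0])
cv2.imwrite("pics/w2.png",r[0][:,:,::-1])
p,P,pos=toolframe("pics/w2.npz")
m=(abs(P[...,2]-.0525)<.005); m[280:]=0
n,lab,st,ce=cv2.connectedComponentsWithStats(m.astype(np.uint8))
for k in range(1,n):
    if st[k,4]>300:
        q=(P[lab==k][:,:2]*1000).astype(np.float32); print(st[k],cv2.minAreaRect(q),np.median(P[lab==k][:,2]))
E
```

```text
7.4083 [ 0.4125 -0.2355  0.2423] [[0.26, 0.001, 0.966], [-0.966, -0.0, 0.26], [0.0, -1.0, 0.001]] [ 0.42  0.1   0.03  1.94 -0.    1.1   0.72] [ 0.28601077 -0.07492508  0.73983774]
[367   7 273 130 848] ((530.2557983398438, -84.77835083007812), (1.030294418334961, 268.31964111328125), 82.60978698730469) 0.052525615701958295
[ 96 124 147 109 452] ((270.4581298828125, -228.78469848632812), (51.78352355957031, 144.4131317138672), 62.27769088745117) 0.05213405462365939
[ 303  150   48  103 4684] ((407.66668701171875, -234.22061157226562), (43.0521125793457, 96.84992218017578), 15.009133338928223) 0.05169887002350072
```

View pics/w2.png

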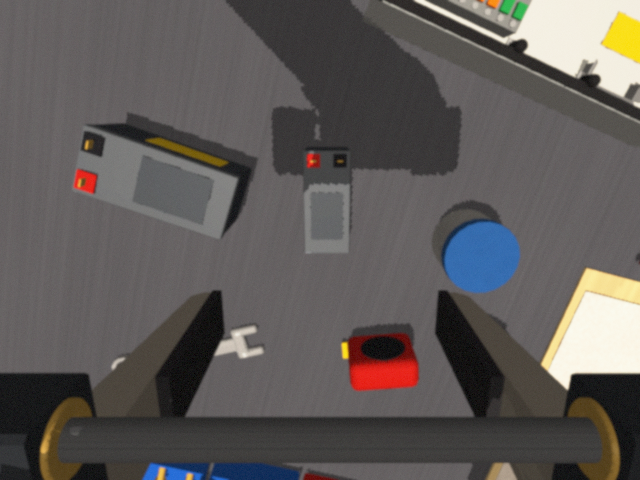

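The battery is at (327,203), 43.1 x 96.8 mm, yaw 15.0°, with its terminals (313,160)/(340,160) towards the far (+y) end. Grasping it.

```bash
python3 - <<'E'
from h import *
tgt=np.array([.4095,-.2337])
env.movel([tgt[0]-.001,tgt[1]-.0005,.10],ori(YB),rate=.15)
s=env.sense(); e=np.array(s["ee_pos"]); print(s["t"],e.round(4))
cor=np.array([tgt[0]-.001,tgt[1]-.0005])+(tgt-e[:2])
env.movel([*cor,.0215],ori(YB),rate=.1)
s=env.sense(); print(s["t"],np.round(s["ee_pos"],4),np.round(s["wrist_force"],2))
effector.grasp(12)
s=env.sense(); print(s["t"],np.round(s["ee_pos"],4),s["gripper_width"],np.round(s["wrist_force"],2))
env.movel([*cor,.12],rate=.1)
s=env.sense(); print(s["t"],np.round(s["ee_pos"],4),s["gripper_width"],np.round(s["wrist_force"],2),np.round(s["moment"],2))
r=viewer.read_camera("wrist"); np.savez("pics/w3.npz",pos=s["ee_pos"],rot=s["tcp_rot"],d=r[1],p=r[0])
cv2.imwrite("pics/w3.png",r[0][:,:,::-1])
E
```

```text
8.5583 [ 0.4091 -0.2344  0.1006]
9.4917 [ 0.4093 -0.2337  0.022 ] [0.3  0.17 0.73]
10.8333 [ 0.4088 -0.2335  0.0215] 0.00026927668401625503 [ 0.16 -0.76  0.36]
11.9667 [ 0.4084 -0.2332  0.1194] 0.0007058437154350328 [0.06 0.12 0.76] [-0.05  0.07 -0.01]
```

View pics/w3.png

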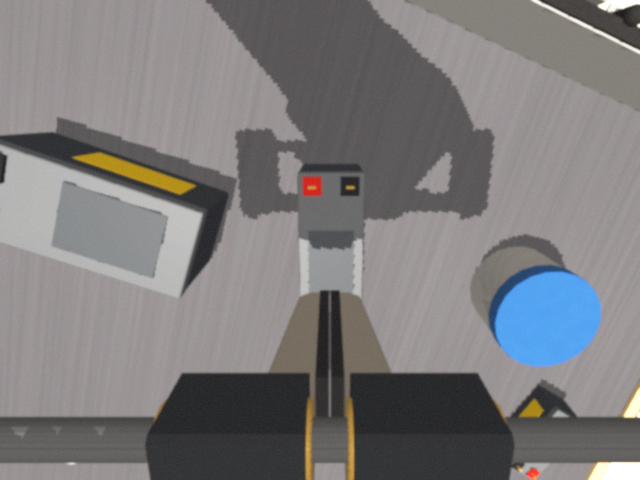

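The jaws shut to zero above the battery without gripping. The visible fingertips end at row 292, so they seem to sit well behind the reported TCP. The battery still stands undisturbed at (330,240). Measuring the tip offset before trying again.

```bash
python3 - <<'E'
from h import *
for f in ("w1","w3"):
    z=np.load(f"pics/{f}.npz"); P=cloud("wrist",z["d"],pose=(np.zeros(3),np.eye(3)))
    for rows in ((286,330),):
        Q=P[286:330,180:480].reshape(-1,3); k=(Q[:,1]<-.02)&(abs(Q[:,2])<.07); 
        print(f,"tool y max on finger",np.sort(Q[k][:,1])[-30:][::6].round(4), "x",Q[k][np.argsort(Q[k][:,1])[-30:],0].round(3).mean())
    W=cloud("wrist",z["d"],pose=(z["pos"],z["rot"]))
    print("bench z",np.median(W[20:60,60:200,2]))
z=np.load("pics/w3.npz");P=cloud("wrist",z["d"],pose=(z["pos"],z["rot"]))
m=abs(P[...,2]-.052)<.005; m[:150]=0;m[292:]=0;m[:,:290]=0;m[:,372:]=0
print("bat",P[m].mean(0),cv2.minAreaRect((P[m][:,:2]*1000).astype(np.float32)))
for c in ["scene","top"]:
    p,d=viewer.read_camera(c); cv2.imwrite(f"pics/{c}1.png",p[:,:,::-1]); np.save(f"pics/{c}1.npy",d)
p=cv2.imread("pics/scene1.png"); cv2.imwrite("pics/s1c.png",cv2.resize(p[90:290,230:500],None,fx=2.9,fy=2.9,interpolation=cv2.INTER_CUBIC))
E
```

```text
w1 tool y max on finger [-0.0367 -0.0366 -0.0365 -0.0363 -0.0358] x -0.005766666666666668
bench z 0.026960592312181897
w3 tool y max on finger [-0.0372 -0.0368 -0.0367 -0.0364 -0.0361] x -0.010666666666666668
bench z -0.000418147290267637
bat [ 0.4052761  -0.22493121  0.05178513] ((405.7974548339844, -226.93740844726562), (43.02139663696289, 81.85092163085938), 15.082262992858887)
```

View pics/s1c.png

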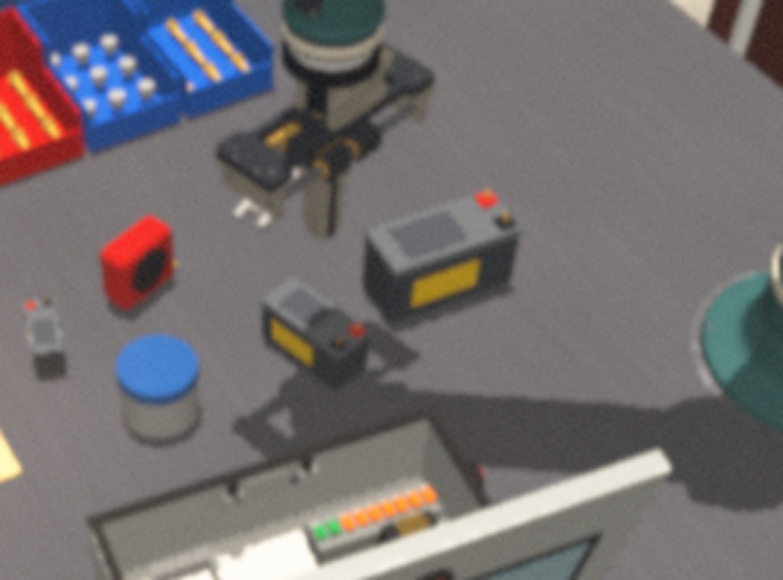

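```bash
python3 - <<'E'
from h import *
s=env.sense(); print(np.round(s["ee_pos"],4),np.round(s["joint_positions"],3))
d=np.load("pics/scene1.npy"); P=cloud("scene",d)
for v in range(150,178,2): print(v,[P[v,u].round(3).tolist() for u in (339,343)])
E
```

```text
[ 0.4084 -0.2332  0.1194] [ 0.423  0.244  0.028  2.084 -0.009  0.815  0.719]
150 [[0.439, -0.197, 0.259], [0.43, -0.195, 0.257]]
152 [[0.426, -0.216, 0.233], [0.43, -0.193, 0.252]]
154 [[0.425, -0.219, 0.224], [0.412, -0.221, 0.217]]
156 [[0.423, -0.221, 0.215], [0.41, -0.223, 0.208]]
158 [[0.424, -0.218, 0.212], [0.411, -0.221, 0.204]]
160 [[0.423, -0.219, 0.205], [0.409, -0.224, 0.195]]
162 [[0.421, -0.222, 0.195], [0.409, -0.223, 0.189]]
164 [[0.423, -0.218, 0.192], [0.409, -0.222, 0.183]]
166 [[0.422, -0.221, 0.183], [0.409, -0.222, 0.176]]
168 [[0.421, -0.221, 0.176], [0.408, -0.223, 0.168]]
170 [[0.42, -0.223, 0.168], [0.407, -0.225, 0.16]]
172 [[0.418, -0.224, 0.159], [0.407, -0.224, 0.154]]
174 [[0.332, -0.356, 0.0], [0.896, 0.511, 0.999]]
176 [[0.334, -0.354, -0.005], [0.325, -0.345, -0.002]]
```

Both cameras agree: the real fingertips sit 36–37 mm behind the reported TCP, open or shut. The scene camera puts the tip at z≈0.155 while the reported TCP is at 0.119. I'll check where the gripper body starts before using the corrected tip.

```bash
python3 - <<'E'
from h import *
for f in ("w1","w3"):
    z=np.load(f"pics/{f}.npz"); P=cloud("wrist",z["d"],pose=(np.zeros(3),np.eye(3)))
    for c in (10,30,100,180,240,420,500,600,630):
        print(f,c,[(r,*P[r,c].round(3)) for r in (378,400,440,475)])
# scene cam body
d=np.load("pics/scene1.npy"); P=cloud("scene",d)
for u,v in ((312,142),(322,160),(327,163),(375,125),(318,155),(310,150)): print((u,v),P[v,u].round(3))
E
```

```text
w1 10 [(378, np.float64(-0.033), np.float64(-0.132), np.float64(-0.065)), (400, np.float64(-0.033), np.float64(-0.139), np.float64(-0.06)), (440, np.float64(-0.032), np.float64(-0.148), np.float64(-0.054)), (475, np.float64(-0.026), np.float64(-0.149), np.float64(-0.054))]
w1 30 [(378, np.float64(-0.033), np.float64(-0.132), np.float64(-0.061)), (400, np.float64(-0.033), np.float64(-0.139), np.float64(-0.056)), (440, np.float64(-0.032), np.float64(-0.148), np.float64(-0.051)), (475, np.float64(-0.025), np.float64(-0.148), np.float64(-0.052))]
w1 100 [(378, np.float64(0.207), np.float64(0.221), np.float64(-0.263)), (400, np.float64(-0.012), np.float64(-0.112), np.float64(-0.061)), (440, np.float64(-0.027), np.float64(-0.142), np.float64(-0.043)), (475, np.float64(-0.008), np.float64(-0.131), np.float64(-0.051))]
w1 180 [(378, np.float64(-0.006), np.float64(-0.092), np.float64(-0.047)), (400, np.float64(0.001), np.float64(-0.094), np.float64(-0.047)), (440, np.float64(-0.027), np.float64(-0.142), np.float64(-0.029)), (475, np.float64(0.345), np.float64(0.221), np.float64(-0.186))]
w1 2
[... 3269 characters left out ...]
np.float64(0.118), np.float64(0.233)), (400, np.float64(0.159), np.float64(0.12), np.float64(0.238)), (440, np.float64(-0.026), np.float64(-0.142), np.float64(0.048)), (475, np.float64(0.239), np.float64(0.117), np.float64(0.25))]
w3 630 [(378, np.float64(0.137), np.float64(0.119), np.float64(0.259)), (400, np.float64(0.158), np.float64(0.118), np.float64(0.263)), (440, np.float64(-0.027), np.float64(-0.142), np.float64(0.053)), (475, np.float64(0.238), np.float64(0.115), np.float64(0.277))]
(312, 142) [ 0.493 -0.223  0.285]
(322, 160) [ 0.488 -0.189  0.257]
(327, 163) [ 0.478 -0.184  0.248]
(375, 125) [ 0.325 -0.224  0.266]
(318, 155) [ 0.495 -0.194  0.272]
(310, 150) [ 0.501 -0.22   0.268]
```

The whole gripper, body included, sits 36.5 mm short of the reported TCP, so I'll use that offset from here on. Regrasping with the true tip at z≈0.030. First a 3 N lift, which tells me whether the pads can slide off later, because fully opened fingers would hit the panel's rim beside the bay.

```bash
cat >> h.py <<'E'
D=.0365
def st(tag=""):
    s=env.sense(); print(tag,"t",round(s["t"],2),"tip",np.round(np.array(s["ee_pos"])+[0,0,D],4),"w",round(float(s["gripper_width"]),4),"F",np.round(s["wrist_force"],2),"M",np.round(s["moment"],2)); return s
def tipl(xy,z,rate=.1,R=None,c=(0,0)):
    env.movel([xy[0]+c[0],xy[1]+c[1],z-D],R,rate=rate)
E
python3 - <<'E'
from h import *
tgt=np.array([.4095,-.2337])
effector.release(); st("open")
tipl(tgt,.10,.1,ori(YB)); s=st("above"); c=tgt-np.array(s["ee_pos"])[:2]
tipl(tgt,.030,.1,ori(YB),c); st("down")
effector.grasp(3); st("grip3")
tipl(tgt,.045,.05,ori(YB),c); st("lift3")
E
```

```text
open t 13.49 tip [ 0.4088 -0.2335  0.1565] w 0.0918 F [ 0.45 -0.46 -0.05] M [-0.05  0.04 -0.  ]
above t 14.21 tip [ 0.4098 -0.2339  0.1002] w 0.0915 F [-0.91  0.03  0.57] M [0.01 0.06 0.01]
down t 15.06 tip [ 0.4096 -0.2338  0.0304] w 0.0918 F [-0.76  0.22  0.28] M [-0.09  0.09  0.02]
grip3 t 15.85 tip [ 0.4092 -0.2335  0.03  ] w 0.0432 F [-0.91  0.43  0.09] M [-0.04  0.02 -0.01]
lift3 t 16.3 tip [ 0.4094 -0.2338  0.0458] w 0.0429 F [-1.54  0.68  4.27] M [0.01 0.52 0.01]
```

```bash
python3 - <<'E'
from h import *
s=st("hold"); r=viewer.read_camera("wrist"); cv2.imwrite("pics/w4.png",r[0][:,:,::-1]); s=st("hold")
P=cloud("wrist",r[1],pose=(s["ee_pos"],s["tcp_rot"]))
m=(abs(P[...,2]-.06)<.02); m[:150]=0;m[292:]=0;m[:,:290]=0;m[:,372:]=0
print("bat top z",np.percentile(P[m][:,2],[5,50,95]).round(4),cv2.minAreaRect((P[m][:,:2]*1000).astype(np.float32)))
E
```

```text
hold t 16.3 tip [ 0.4094 -0.2338  0.0458] w 0.0429 F [-1.54  0.68  4.27] M [0.01 0.52 0.01]
hold t 16.35 tip [ 0.4094 -0.2338  0.0456] w 0.0429 F [-2.01  1.06  3.99] M [-0.03  0.53  0.03]
bat top z [0.0487 0.0515 0.054 ] ((400.3546447753906, -204.3883056640625), (33.41189956665039, 36.037811279296875), 14.940193176269531)
```

View pics/w4.png

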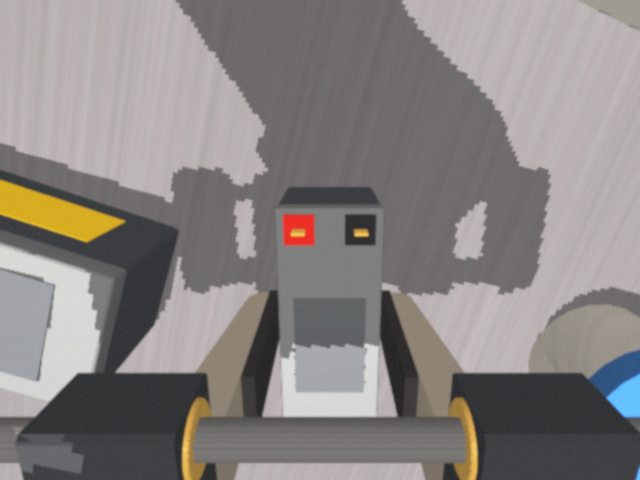

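The picture shows the battery still on the bench (top at z 0.0515): at 3 N the pads slid with about 4 N of drag. So sliding off works as a release. Taking a firm grip now and carrying it over the bay.

```bash
python3 - <<'E'
from h import *
YP=np.deg2rad(-7.5)
tgt=np.array([.4095,-.2337])
tipl(tgt,.030,.08,ori(YB)); effector.grasp(18); s0=st("grip")
g=np.array(s0["ee_pos"])
tipl(tgt,.17,.15,ori(YB)); s=st("lift")
b=np.array([.6427,-.0191])
env.reach([*b,.17-D],ori(YP)); s=st("over bay")
c=b-np.array(s["ee_pos"])[:2]
tipl(b,.085,.1,ori(YP),c); s=st("low"); print(np.round(s["tcp_rot"],3).tolist())
r=viewer.read_camera("wrist"); cv2.imwrite("pics/w5.png",r[0][:,:,::-1]); np.savez("pics/w5.npz",pos=s["ee_pos"],rot=s["tcp_rot"],d=r[1],p=r[0])
E
```

```text
grip t 16.91 tip [ 0.4093 -0.2334  0.0298] w 0.0428 F [-0.79 -0.41 -4.62] M [-0.03 -0.01  0.02]
lift t 17.99 tip [ 0.4087 -0.2333  0.1692] w 0.043 F [ 0.51 -0.32 -5.09] M [-0.06  0.06  0.  ]
over bay t 19.2 tip [ 0.6417 -0.0212  0.1693] w 0.0428 F [ 0.15 -1.   -4.98] M [-0.16  0.09 -0.06]
low t 20.2 tip [ 0.6444 -0.0171  0.0857] w 0.0428 F [ 0.01  0.13 -4.28] M [-0.05  0.11 -0.  ]
[[-0.131, 0.001, 0.991], [-0.991, -0.0, -0.131], [-0.0, -1.0, 0.001]]
```

View pics/w5.png

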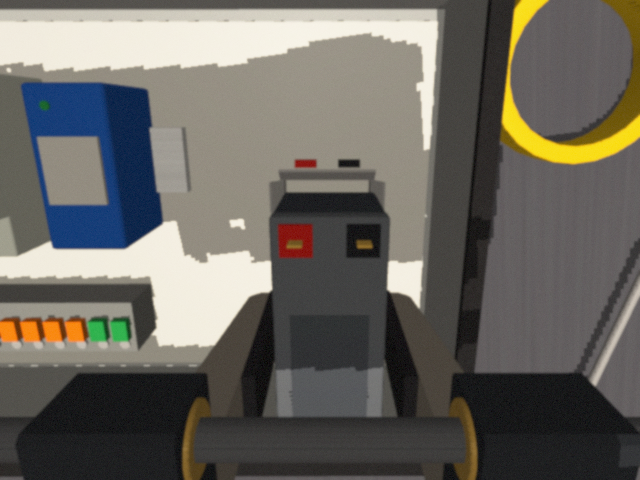

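```bash
python3 - <<'E'
from h import *
env.pause(.3); s=st("settled"); pos=np.array(s["ee_pos"])
z=np.load("pics/w5.npz"); P=cloud("wrist",z["d"],pose=(z["pos"],z["rot"]))
R=np.array(z["rot"]); T=(P-z["pos"])@R
m=np.zeros(T.shape[:2],bool); m[160:290,255:400]=1
zz=P[...,2]
c=m&(zz>.024)&(zz<.04); print("cradle z-tool ext",np.percentile(T[c][:,2],[0,1,99,100]).round(4),"x",np.percentile(T[c][:,0],[0,1,50,99]).round(4),c.sum())
b=m&(abs(zz-.107)<.006); b[:215]=0
print("bat top z",np.median(zz[b]),"tool z ext",np.percentile(T[b][:,2],[.5,99.5]).round(4),"tool x min",np.percentile(T[b][:,0],[0,1]).round(4))
# end wall edges per row
for r in range(166,196,3):
    k=(zz[r,255:400]>.022)&(zz[r,255:400]<.045); cc=np.where(k)[0]+255
    if len(cc): print(r,cc.min(),cc.max(),T[r,cc.min()].round(4),T[r,cc.max()].round(4))
cv2.imwrite("pics/w5c.png",cv2.resize(z["p"][150:270,240:420,::-1],None,fx=4,fy=4,interpolation=cv2.INTER_CUBIC))
E
```

```text
settled t 20.55 tip [ 0.6439 -0.017   0.0854] w 0.0429 F [-0.75  0.12 -5.38] M [-0.03  0.06  0.01]
cradle z-tool ext [-0.0336 -0.0332  0.0265  0.0268] x [-0.0552 -0.0551 -0.0502 -0.0342] 1675
bat top z 0.10792138306910486 tool z ext [-0.0232  0.0191] tool x min [-0.0482 -0.0479]
169 279 375 [-0.0551  0.0158 -0.0278] [-0.0548  0.0184  0.0215]
172 279 375 [-0.0535  0.0162 -0.0279] [-0.0536  0.0162  0.0213]
175 279 374 [-0.0515  0.02   -0.0284] [-0.0515  0.0201  0.0213]
178 280 374 [-0.0497  0.0216 -0.0281] [-0.0496  0.0223  0.0215]
181 273 381 [-0.0484  0.0196 -0.0316] [-0.0485  0.0192  0.0249]
184 269 385 [-0.0473  0.0162 -0.0333] [-0.0473  0.0172  0.0268]
187 269 384 [-0.0458  0.0159 -0.0333] [-0.0458  0.0169  0.0263]
190 269 384 [-0.044   0.0175 -0.0336] [-0.0443  0.0163  0.0263]
193 270 384 [-0.0423  0.0181 -0.0332] [-0.0425  0.0173  0.0265]
```

View pics/w5c.png

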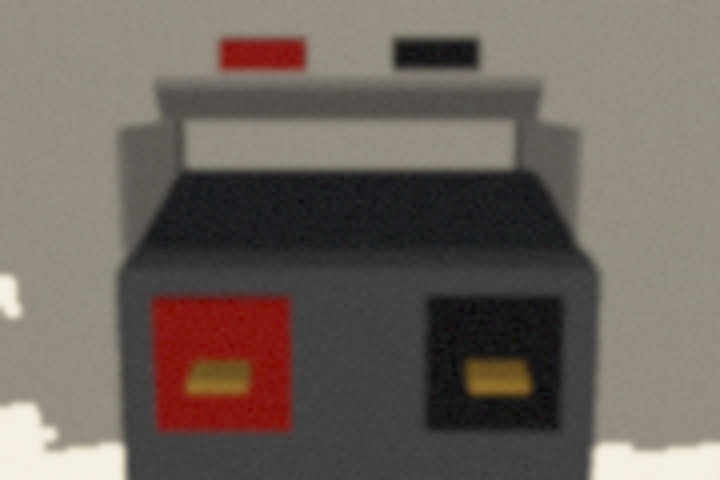

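The picture and depth agree: the battery sits about 1.2 mm (+x) and 1.8 mm (+y) off the bay's centre. The terminals (295,240)/(363,240) are on the same side as the bay's tabs (305,163)/(349,163). Correcting, then lowering with force checks.

```bash
python3 - <<'E'
from h import *
YP=np.deg2rad(-7.5); b=np.array([.6425,-.0186])
tipl(b,.075,.05,ori(YP)); env.pause(.15); s=st("a")
tipl(b,.058,.05,ori(YP)); s=st("b")
z=.058
while z>.037:
    z-=.003; tipl(b,z,.04,ori(YP)); s=st("d")
    if s["wrist_force"][2]>0: break
    if np.hypot(*s["wrist_force"][:2])>12: print("side"); break
E
```

```text
a t 21.05 tip [ 0.6426 -0.0186  0.075 ] w 0.043 F [ 0.8   0.22 -4.77] M [-0.07  0.1   0.08]
b t 21.54 tip [ 0.6422 -0.0186  0.0575] w 0.0429 F [ 0.98  0.05 -4.32] M [-0.04  0.05 -0.02]
d t 21.79 tip [ 0.6425 -0.0186  0.055 ] w 0.043 F [ 0.06  0.51 -4.99] M [-0.09  0.07 -0.04]
d t 22.04 tip [ 0.6422 -0.0186  0.0518] w 0.0428 F [-0.09  0.33 -4.58] M [-0.06  0.09 -0.02]
d t 22.29 tip [ 0.6423 -0.0186  0.0487] w 0.0426 F [ 0.14 -0.57 -4.32] M [-0.04  0.12 -0.04]
d t 22.54 tip [ 0.6423 -0.0186  0.0457] w 0.0429 F [ 0.29  0.14 -4.44] M [-0.03  0.08 -0.02]
d t 22.79 tip [ 0.6423 -0.0186  0.0427] w 0.0429 F [-0.03 -0.53 -4.55] M [-0.03  0.11 -0.  ]
d t 23.04 tip [ 0.6423 -0.0186  0.0397] w 0.0429 F [-0.28 -0.43 -4.93] M [0.02 0.05 0.05]
d t 23.29 tip [ 0.6427 -0.0186  0.0386] w 0.0427 F [-3.71 -0.2   5.3 ] M [-0.06  1.1   0.05]
```

Floor contact is felt at tip z≈0.039, where it was expected. Easing the grip to 3 N and sliding the pads up off the battery.

```bash
python3 - <<'E'
from h import *
YP=np.deg2rad(-7.5); b=np.array([.6425,-.0186])
effector.grasp(3); st("g3")
for z in (.045,.052,.060,.068):
    tipl(b,z,.04,ori(YP)); st(str(z))
s=env.sense(); r=viewer.read_camera("wrist"); cv2.imwrite("pics/w6.png",r[0][:,:,::-1]); np.savez("pics/w6.npz",pos=s["ee_pos"],rot=s["tcp_rot"],d=r[1],p=r[0])
P=cloud("wrist",r[1],pose=(s["ee_pos"],s["tcp_rot"]))
print("z patch",np.median(P[280:288,300:360,2]),np.median(P[225:260,310:340,2]))
E
```

```text
g3 t 23.51 tip [ 0.6427 -0.0185  0.0379] w 0.0433 F [-3.51  0.33  4.48] M [0.   0.87 0.04]
0.045 t 23.86 tip [ 0.6431 -0.0187  0.0455] w 0.043 F [-1.25  0.78  2.46] M [-0.07  0.34 -0.03]
0.052 t 24.18 tip [ 0.6427 -0.0186  0.0525] w 0.0428 F [-0.85  0.12  0.97] M [-0.06  0.46 -0.04]
0.06 t 24.53 tip [ 0.6428 -0.0186  0.0606] w 0.0432 F [-1.46 -0.17  0.91] M [-0.07  0.39 -0.01]
0.068 t 24.88 tip [ 0.6434 -0.0186  0.0688] w 0.0117 F [-0.11 -1.35  0.42] M [-0.03  0.1   0.  ]
z patch 0.06158678892022103 0.06148530845060687
```

View pics/w6.png

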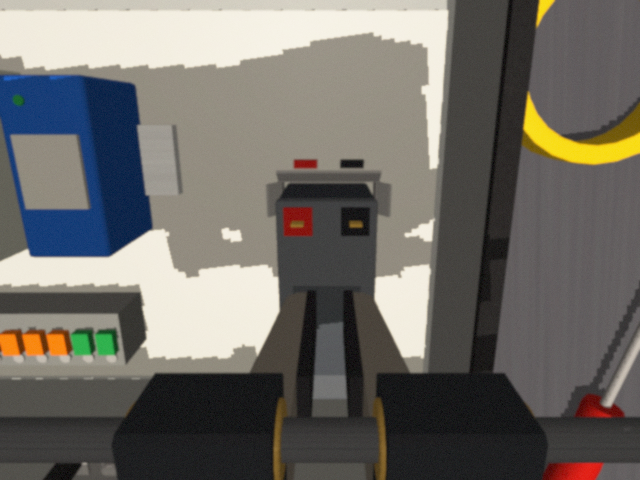

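The battery is down between the cradle walls: its top at z 0.0615 matches 10+52 mm, with the terminals (297,222)/(355,222) at the hinge end. Raising clear and measuring the battery and door from the top camera.

```bash
python3 - <<'E'
from h import *
YP=np.deg2rad(-7.5); b=np.array([.6425,-.0186])
tipl(b,.16,.15,ori(YP)); s=st("up")
q=[.05,.25,0,1.1,0,1.75,.1]
tipl(b+[-.12,-.10],.38,.25,ori(YP)); s=st("hi")
r=viewer.read_camera("wrist"); cv2.imwrite("pics/w7.png",r[0][:,:,::-1]); np.savez("pics/w7.npz",pos=s["ee_pos"],rot=s["tcp_rot"],d=r[1],p=r[0])
p,d=viewer.read_camera("scene"); cv2.imwrite("pics/scene2.png",p[:,:,::-1]); np.save("pics/scene2.npy",d)
P=cloud("scene",d); 
c=np.array([.564,.023]); R=np.array([[np.cos(YP),-np.sin(YP)],[np.sin(YP),np.cos(YP)]])
L=np.concatenate([(P[...,:2]-c)@R,P[...,2:]],-1)
# door plane: points with z .13-.34, |x|<.15, y .08-.2
m=(L[...,2]>.13)&(L[...,2]<.36)&(abs(L[...,0])<.14)&(L[...,1]>.09)&(L[...,1]<.2); m[:230]=0
Q=L[m]; print(m.sum()); cen=np.median(Q,0); u,sv,vt=np.linalg.svd(Q-Q.mean(0),full_matrices=False); n=vt[2]; print("n",n.round(3),"cen",Q.mean(0).round(3),"res",sv[2]/np.sqrt(len(Q)))
n=n*np.sign(n[1]); print("theta",np.arctan2(n[1],n[2]), "plane y at z=.096",Q.mean(0)[1]-n[2]/n[1]*(.096-Q.mean(0)[2]),"zmax",np.percentile(Q[:,2],99.5))
for nme in ["door_press","door_hinge"]: print(nme,[(np.round(r["at"],4).tolist(),round(r["score"],2)) for r in tip_of("scene",nme)][:2])
E
```

```text
up t 25.7 tip [ 0.6418 -0.0186  0.1592] w 0.0002 F [-0.17  0.85  0.02] M [-0.12  0.08 -0.04]
hi t 26.93 tip [ 0.5222 -0.1178  0.3785] w 0.0007 F [ 0.34 -0.37 -0.  ] M [-0.06  0.09  0.02]
6661
n [ 0.002  0.994 -0.106] cen [0.006 0.139 0.256] res 0.005114984753660699
theta 1.676902015520891 plane y at z=.096 0.12158661620863762 zmax 0.3268373868710408
door_press [([0.6207, 0.1619, 0.2996], 0.85)]
door_hinge [([0.5758, 0.1343, 0.0974], 0.79)]
```

View pics/w7.png

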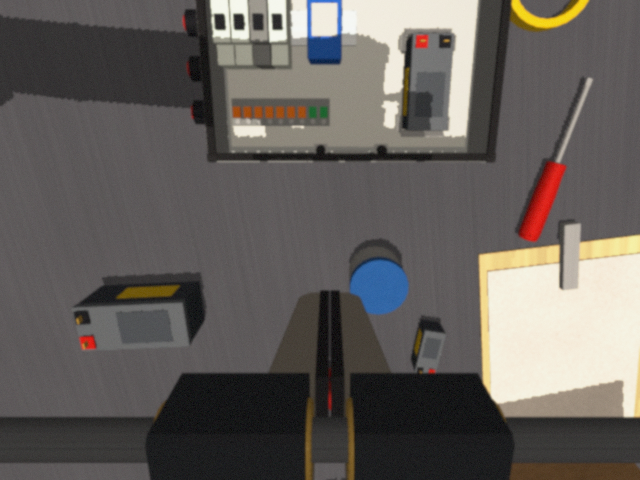

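View pics/scene2.png

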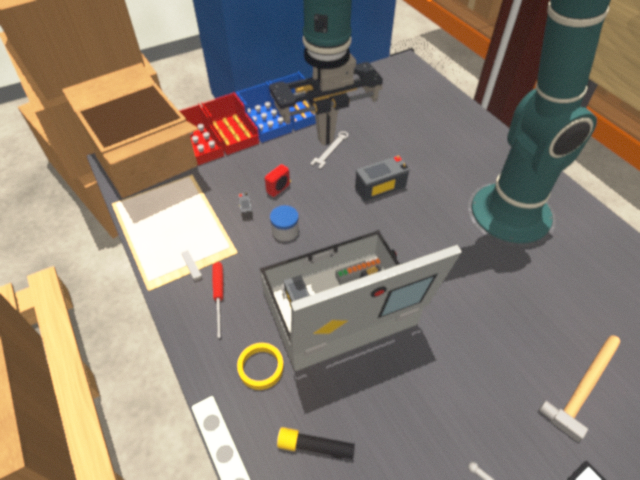

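Wrist view: the battery sits in the cradle at (425,80), terminals at the hinge end, and the bystanders are unmoved. Scene view: the door at (370,305) is still open, θ≈1.68. Now going over the door and behind it with shut fingers.

```bash
cat >> h.py <<'E'
YP=np.deg2rad(-7.5); PC=np.array([.564,.0235]); RP=np.array([[np.cos(YP),-np.sin(YP)],[np.sin(YP),np.cos(YP)]])
def pw(px,py): return PC+RP@np.array([px,py])
HY=.1155
def door_tip(th,r):  # panel y of TCP and tip z so that the -y lower corner touches the outer face at radius r
    y=HY-r*np.cos(th)+.004*np.sin(th); z=.096+r*np.sin(th)+.004*np.cos(th)
    return y+.010,z
E
python3 - <<'E'
from h import *
R=ori(YP)
s=env.sense(); p=np.array(s["ee_pos"])
tipl(p[:2],.43,.25,R); st("up")
tipl(pw(.045,.205),.43,.3,R); st("behind")
tipl(pw(.045,.205),.285,.2,R); s=st("down"); print(np.round(s["joint_positions"],2))
r=viewer.read_camera("scene"); cv2.imwrite("pics/scene3.png",r[0][:,:,::-1])
E
```

```text
up t 27.48 tip [ 0.523  -0.1179  0.4306] w 0.0006 F [ 0.11 -0.05 -1.06] M [-0.05  0.09 -0.02]
behind t 28.82 tip [0.6355 0.2191 0.4301] w 0.0002 F [ 0.51 -0.47  0.3 ] M [-0.07  0.04  0.03]
down t 29.7 tip [0.6362 0.2208 0.2866] w 0.0005 F [ 0.11 -0.18  1.04] M [-0.07  0.08 -0.02]
[-0.27  0.46 -0.16  1.45  0.08  1.23 -0.57]
```

View pics/scene3.png

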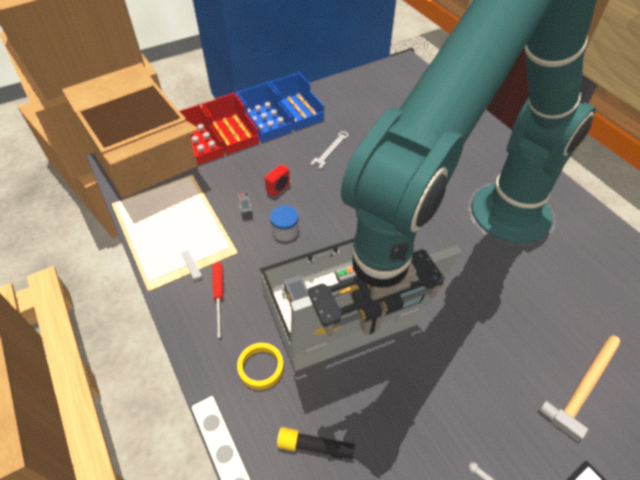

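The gripper at (375,300) is behind the door on the outer side. Swinging the door over in small arc steps, watching the force.

```bash
python3 - <<'E'
from h import *
R=ori(YP)
tipl(pw(.045,.17),.287,.1,R); st("near")
ok=True
for th in np.arange(1.55,.95,-.1):
    y,z=door_tip(th,.203)
    tipl(pw(.045,y),z,.09,R); s=st(f"{th:.2f}")
    if np.linalg.norm(s["wrist_force"])>14: print("STOP"); break
E
```

```text
near t 30.25 tip [0.631  0.1853 0.2874] w 0.0008 F [-0.68  0.1  -0.74] M [-0.05  0.1  -0.06]
1.55 t 30.92 tip [0.6254 0.1405 0.2995] w 0.0006 F [-0.13 -0.6   0.24] M [-0.05  0.08  0.01]
1.45 t 31.29 tip [0.6223 0.1208 0.298 ] w 0.0007 F [ 0.32 -0.03  0.17] M [-0.08  0.08 -0.03]
1.35 t 31.67 tip [0.6196 0.1008 0.2947] w 0.0008 F [ 0.41 -0.48 -0.54] M [-0.09  0.07  0.01]
1.25 t 32.04 tip [0.6169 0.0811 0.2895] w 0.0005 F [-0.06  0.49 -0.08] M [-0.09  0.1  -0.01]
1.15 t 32.42 tip [0.6143 0.0618 0.2824] w 0.0004 F [0.2  0.47 0.6 ] M [-0.08  0.02  0.03]
1.05 t 32.79 tip [0.6118 0.0438 0.2735] w 0.0003 F [-0.05  0.33  0.08] M [-0.13  0.09 -0.05]
0.95 t 33.17 tip [0.6095 0.0268 0.2628] w 0.001 F [-0.05 -0.62  0.35] M [-0.03  0.1   0.03]
```

```bash
python3 - <<'E'
from h import *
r=viewer.read_camera("scene"); cv2.imwrite("pics/scene4.png",r[0][:,:,::-1]); np.save("pics/scene4.npy",r[1])
r=viewer.read_camera("wrist"); cv2.imwrite("pics/w8.png",r[0][:,:,::-1])
p=np.array(env.sense()["ee_pos"]); print((p[:2]-PC)@RP,p[2]+D)
E
```

```text
[0.04484757 0.01015595] 0.26320959975437136
```

View pics/scene4.png

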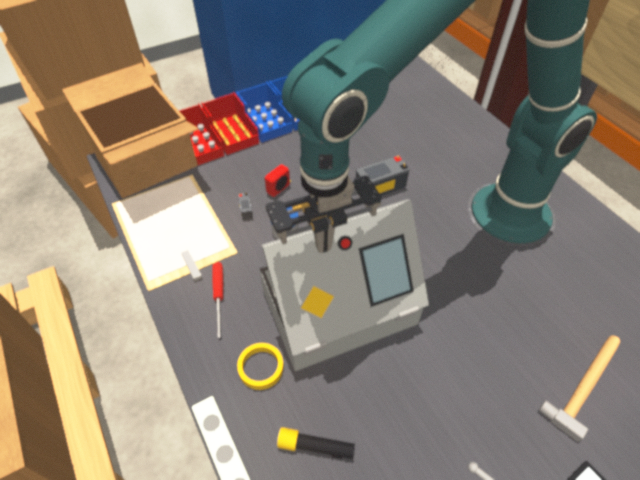

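View pics/w8.png

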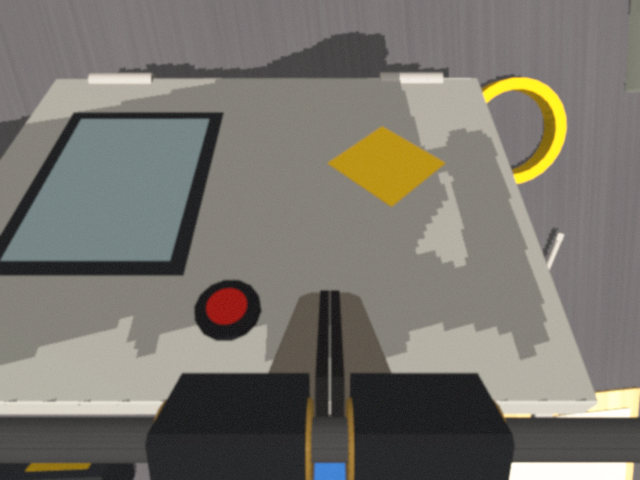

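The door follows nicely: it's half over, the release button is at wrist pixel (228,307), and the fingers (330,300) are well to its right. Continuing down to about 0.12 rad.

```bash
python3 - <<'E'
from h import *
R=ori(YP)
for th in [.85,.75,.65,.55,.45,.36,.28,.2,.14]:
    y,z=door_tip(th,.203+.017*(.95-th)/.8)
    tipl(pw(.045,y),z,.08,R); s=st(f"{th:.2f}")
    if np.linalg.norm(s["wrist_force"])>10: print("STOP"); break
p=np.array(s["ee_pos"]); print((p[:2]-PC)@RP)
r=viewer.read_camera("wrist"); cv2.imwrite("pics/w9.png",r[0][:,:,::-1]); 
p2,d=viewer.read_camera("scene"); cv2.imwrite("pics/scene5.png",p2[:,:,::-1]); P=cloud("scene",d)
L=np.concatenate([(P[...,:2]-PC)@RP,P[...,2:]],-1)
m=(L[...,2]>.085)&(L[...,2]<.16)&(abs(L[...,0])<.14)&(L[...,1]<.1)&(L[...,1]>-.06); Q=L[m]
u,sv,vt=np.linalg.svd((Q-Q.mean(0))[::5],full_matrices=False); n=vt[2]*np.sign(vt[2][2]); print("theta",np.arctan2(n[1],n[2]),sv[2]/np.sqrt(len(Q)/5))
E
```

```text
0.85 t 33.67 tip [0.6073 0.0095 0.2523] w 0.0004 F [-0.79  0.32  0.37] M [-0.03  0.1   0.06]
0.75 t 34.08 tip [ 0.6052 -0.0068  0.2397] w 0.0004 F [ 0.   -0.12  0.28] M [-0.02  0.09 -0.01]
0.65 t 34.49 tip [ 0.6031 -0.0219  0.2253] w 0.0005 F [-0.42  0.22  0.62] M [-0.07  0.04 -0.06]
0.55 t 34.91 tip [ 0.6013 -0.0355  0.2093] w 0.0005 F [-0.47  0.25 -0.22] M [-0.03  0.06 -0.01]
0.45 t 35.33 tip [ 0.5996 -0.0477  0.1918] w 0.0006 F [-0.01  0.2   0.06] M [-0.06  0.04 -0.01]
0.36 t 35.72 tip [ 0.5983 -0.0572  0.1749] w 0.0005 F [ 0.07 -0.36 -0.38] M [-0.1   0.07 -0.06]
0.28 t 36.08 tip [ 0.5973 -0.0644  0.1591] w 0.0004 F [0.33 0.13 0.98] M [-0.08  0.1   0.01]
0.20 t 36.45 tip [ 0.5965 -0.0703  0.1426] w 0.0008 F [ 0.24  0.53 -0.05] M [-0.02  0.07 -0.01]
0.14 t 36.77 tip [ 0.596  -0.0739  0.1299] w 0.0008 F [ 0.71 -0.   -0.3 ] M [-0.07  0.03  0.01]
[ 0.04446305 -0.09235469]
theta 0.1392589847176034 0.0018065764129145223
```

View pics/w9.png

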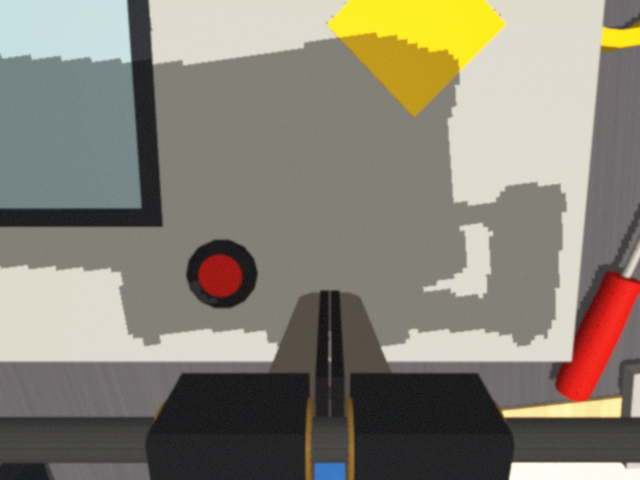

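The measured θ is 0.139 rad, matching the command. Pressing straight down now in small steps, reading force and actual height.

```bash
python3 - <<'E'
from h import *
R=ori(YP); xy=pw(.045,-.0945)
tipl(xy,.122,.04,R); st("start")
z=.122; hist=[]
while z>.094:
    z-=.0010 if (not hist or hist[-1][2]<3) else .0006
    tipl(xy,z,.02,R); s=env.sense(); f=s["wrist_force"][2]; za=s["ee_pos"][2]+D
    hist.append((z,za,f)); print(f"t {s['t']:.2f} cmd {z*1e3:.1f} act {za*1e3:.1f} fz {f:.1f} fx {s['wrist_force'][0]:.1f} fy {s['wrist_force'][1]:.1f}")
    fs=[h[2] for h in hist]
    pk=max(fs)
    if f>17: print("limit"); break
    if pk>6 and f<pk-3: print("drop"); break
    if s["t"]>50: print("time"); break
E
```

```text
start t 37.24 tip [ 0.5959 -0.0762  0.1216] w 0.0003 F [-0.75 -0.21 -0.47] M [-0.08  0.06  0.04]
t 37.49 cmd 121.0 act 121.0 fz 0.5 fx 1.2 fy -0.8
t 37.74 cmd 120.0 act 120.0 fz 0.4 fx 0.1 fy -0.4
t 37.99 cmd 119.0 act 119.0 fz 0.7 fx 1.3 fy -0.6
t 38.24 cmd 118.0 act 117.9 fz 0.0 fx 1.3 fy 0.1
t 38.49 cmd 117.0 act 116.9 fz 0.3 fx 0.4 fy -1.6
t 38.74 cmd 116.0 act 115.9 fz 0.5 fx 0.5 fy 0.2
t 38.99 cmd 115.0 act 114.9 fz 0.3 fx 0.0 fy -0.4
t 39.24 cmd 114.0 act 114.0 fz 1.6 fx -0.5 fy -0.4
t 39.49 cmd 113.0 act 113.3 fz 4.0 fx -0.9 fy -0.1
t 39.74 cmd 112.4 act 112.9 fz 6.3 fx -1.6 fy 0.6
t 39.99 cmd 111.8 act 112.4 fz 6.5 fx -2.4 fy -0.1
t 40.24 cmd 111.2 act 111.8 fz 6.8 fx -1.6 fy -0.8
t 40.49 cmd 110.6 act 111.3 fz 7.2 fx -2.1 fy -0.8
t 40.74 cmd 110.0 act 110.7 fz 6.9 fx -2.8 fy -0.7
t 40.99 cmd 109.4 act 110.2 fz 7.2 fx -2.8 fy -0.2
t 41.24 cmd 108.8 act 109.6 fz 8.6 fx -3.6 fy -0.5
t 41.49 cmd 108.2 act 109.1 fz 8.7 fx -3.9 fy 0.5
t 41.74 cmd 107.6 act 108.5 fz 8.6 fx -3.3 fy 0.6
t 41.99 cmd 107.0 act 107.9 fz 8.9 fx -2.7 fy -0.2
t 42.24 cmd 106.4 act 106.5 fz 4.0 fx -0.8 fy -1.9
drop
```

Bolt contact was at about 114 mm, the ride peaked at 8.9 N, and then the force dropped. So the latched height should be about 102 mm. Continuing gently until the buffers are felt.

```bash
python3 - <<'E'
from h import *
R=ori(YP); xy=pw(.045,-.0945)
z=.1064; fmin=9
while z>.0965:
    z-=.0005
    tipl(xy,z,.02,R); s=env.sense(); f=s["wrist_force"][2]; za=s["ee_pos"][2]+D
    fmin=min(fmin,f); print(f"t {s['t']:.2f} cmd {z*1e3:.1f} act {za*1e3:.1f} fz {f:.1f} fx {s['wrist_force'][0]:.1f} fy {s['wrist_force'][1]:.1f}")
    if f>10.5: print("limit"); break
    if s["t"]>52: print("time"); break
E
```

```text
t 42.49 cmd 105.9 act 105.8 fz 4.4 fx -0.6 fy -1.9
t 42.74 cmd 105.4 act 104.9 fz -0.1 fx 0.1 fy -1.3
t 42.99 cmd 104.9 act 104.6 fz -1.0 fx -0.5 fy -0.1
t 43.24 cmd 104.4 act 104.3 fz 0.1 fx 0.9 fy -0.1
t 43.49 cmd 103.9 act 103.9 fz 0.1 fx 0.1 fy 1.1
t 43.74 cmd 103.4 act 103.4 fz 1.1 fx -0.2 fy 0.4
t 43.99 cmd 102.9 act 102.9 fz 1.1 fx 0.4 fy -0.5
t 44.24 cmd 102.4 act 102.3 fz 1.1 fx 0.5 fy -0.7
t 44.49 cmd 101.9 act 102.1 fz 3.3 fx -0.6 fy -0.5
t 44.74 cmd 101.4 act 101.8 fz 6.2 fx -1.6 fy -0.1
t 44.99 cmd 100.9 act 101.7 fz 7.5 fx -2.7 fy -0.0
t 45.24 cmd 100.4 act 101.6 fz 10.9 fx -4.3 fy -0.3
limit
```

The force fell to zero at about 105 mm, which is the snap, then rose steeply at 102 mm (0.5 mm for 10 N), which is the buffers, just where predicted. Lifting off and checking that the door stays down.

```bash
python3 - <<'E'
from h import *
R=ori(YP); xy=pw(.045,-.0945)
tipl(xy,.106,.02,R); st("off")
tipl(xy+np.array([-.0,-.0]),.20,.15,R); st("up")
tipl(pw(-.05,-.22),.30,.25,R); s=st("away")
for c in ("scene","wrist"):
    p,d=viewer.read_camera(c); cv2.imwrite(f"pics/{c}_end.png",p[:,:,::-1])
    P=cloud(c,d,pose=(s["ee_pos"],s["tcp_rot"])); L=np.concatenate([(P[...,:2]-PC)@RP,P[...,2:]],-1)
    m=(L[...,2]>.085)&(L[...,2]<.125)&(abs(L[...,0])<.13)&(L[...,1]<.09)&(L[...,1]>-.09); 
    if c=="wrist": m[285:]=0
    Q=L[m]
    for k in range(3):
        u,sv,vt=np.linalg.svd((Q-Q.mean(0))[::7],full_matrices=False); n=vt[2]*np.sign(vt[2][2]); e=(Q-Q.mean(0))@n; Q=Q[abs(e)<.003]
    print(c,"theta",np.arctan2(n[1],n[2]),"n",n.round(3),"z at hinge,edge",[float(np.median(Q[abs(Q[:,1]-y)<.01][:,2])) for y in (.08,-.08)],len(Q))
E
```

```text
off t 45.67 tip [ 0.5962 -0.076   0.1057] w 0.0006 F [-1.03  1.2  -0.07] M [-0.04  0.05  0.01]
up t 46.45 tip [ 0.5956 -0.076   0.1992] w 0.0005 F [-0.11 -0.05 -0.91] M [-0.02  0.06  0.03]
away t 47.35 tip [ 0.4858 -0.1868  0.299 ] w 0.0007 F [-1.2   0.43 -0.78] M [-0.05  0.08  0.02]
scene theta 0.01024836902877477 n [0.006 0.01  1.   ] z at hinge,edge [0.09935647530728531, 0.1008963764190286] 7474
wrist theta 0.0071300713438976655 n [0.001 0.007 1.   ] z at hinge,edge [nan, 0.10147436138344487] 16179
  return _methods._mean(a, axis=axis, dtype=dtype,
  ret = ret.dtype.type(ret / rcount)
```

View pics/scene_end.png

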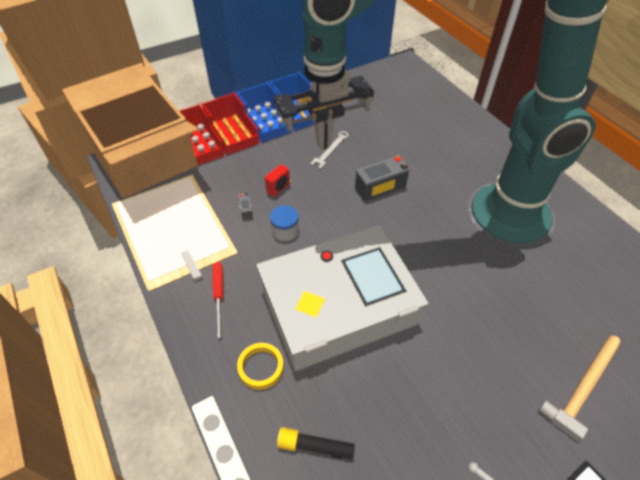

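View pics/wrist_end.png

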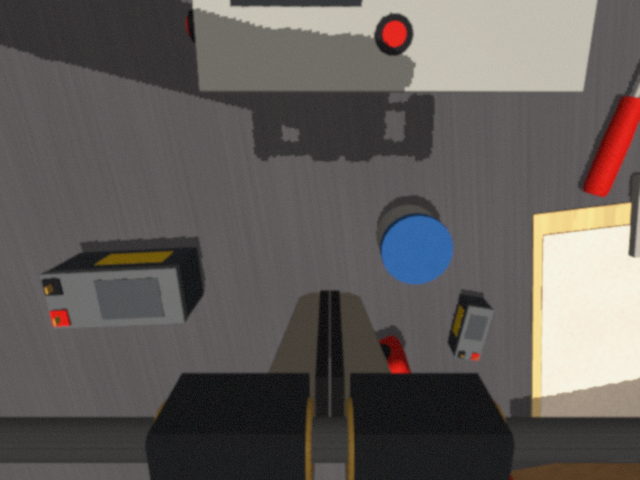

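The scene view shows the door flat and shut at (340,300), θ≈0.007–0.010 rad from the two cameras. Bystanders are in place and the arm is clear. Handing in.

```bash
python3 - <<'E'
from station import workorder, env
print(workorder.finish_job(), env.sense()["t"])
E
```

```text
the job is handed in; nothing more can be done
the job is handed in; nothing more can be done
```

The battery is fully down in its bay with the terminals at the hinge end, and the door is shut and, by feel, latched. I handed the job in about 47 s into the 64 s; it reports no verdict.

**Battery:** I took the middle-sized look-alike, 43 x 97 x 52 mm. It went down to floor contact, felt where expected. I then slid the pads off at 3 N, because fully opened fingers would have hit the panel's rim. Afterwards its top measured 61.5 mm above the bench (62 mm expected).

**Door:** I swung it over in small arc steps and pressed beside the latch. The bolt met the strike at 114 mm and rode over with at most 8.9 N. The force fell to zero at about 105 mm, then the buffers stopped the door at about 102 mm. I stopped pressing at 10.9 N. Once I lifted off, the door stayed at about 0.007–0.010 rad in both camera views.

**Checks that failed or disagreed:**
- **Fingertips:** they sit about 36.5 mm behind the reported TCP. My first grasp therefore closed on air above the battery without moving it. The wrist and scene cameras both showed the offset, and I worked with it from then on.
- **Wrist camera:** it reads about 1.9 mm off along the jaw direction. I corrected for that.
- **Force reading:** it showed almost nothing while the door was swinging, though the pictures showed the door following. In the 3 N slide test, the vertical force had the opposite sign to what I expected.
- **Latch bolt:** I could not see it, so the snap is judged only from the force pattern and the door's resting angle.

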